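# Uncover the valve bay and push the red valve shut

### The arm

A 6-joint arm with a two-finger parallel gripper is mounted at the origin on the work surface. World frame = base frame: x ahead of the robot, y to its left, z up, the work surface at z = 0. Lengths are in m, angles in rad, forces in N, time in s.
With the tool pointing down it reaches from about 0.3 to 0.775 m from the base axis. Payload 14.6 kg.
Tool frame: the origin (TCP) lies on the centre line of the jaws, within the pads' length; the fingertips stand 19 mm ahead of it and the grasp point (between the pads) is the TCP (robot.nose_length is the distance from the TCP to the fingertips, in m); z points along the fingers, y is the direction in which the jaws open and shut (so a half turn about z gives the same grasp; the last joint's range is limited). The gripper opens to 85 mm and grips with 20 to 120 N. Pads are 22 mm wide; open, the fingers measure 114 mm over their backs; the gripper's body (76 mm by 85 mm) begins 54 mm behind the grasp point. The pads swing forward as they close: fully open they stand 13 mm farther back than shut.
Start: joints at [1.06, 0.3, 1.521, -0, 1.321, -0.067], TCP at [0.236, 0.497, 0.25] pointing down, gripper open.
Joint ranges: [-3.03, 3.03], [-0.79, 2.21], [0.23, 2.52], [-1.04, 4.18], [0, 3.07], [-2.55, 2.55]. Speed limits (rad/s): [2.22, 2.22, 2.57, 3.14, 3.14, 3.14].

### API

Orientations are given as a unit quaternion [x, y, z, w].
In Python, from cell import status, optics, robot, nets gives the robot as it stands.
- The arm moves only by the tool drive_tool, never from a script. Its argument "commands" is a list of rows, each an object of numbers: "dx", "dy", "dz": the shift along the tool's x, y, z in mm; "ax", "ay", "az": the turn, a rotation vector about the tool's x, y, z in rad; "hand": the opening, from 0 (shut) to 1 (fully open). In form: [{"dx": .., "dy": .., "dz": .., "ax": .., "ay": .., "az": .., "hand": ..}, ...]. A call has 1 to 10 rows; each row shifts and turns the pose as measured when the row begins, along the tool's axes as they then stand; what a row does not reach is not made up. A row lasts 1/8 s, in which the tool goes at most 62.5 mm and 10.7 degrees, less where a joint would pass 70% of its speed; a pose out of reach is approached as far as the arm can. A call with a gripper value outside its range is refused whole. The fingers move at their own pace and stop on an object; the grip force is fixed at half the most. Time passes only in rows, so rows that do not move let the fingers close. It gives the time, the measured TCP pose, the force and the opening at its end, in the units of the state.
- status.sense(): the state, without advancing time (a new reading comes with each control period).
- optics.read_camera(name): name is "scene" or "top" or "wrist"; returns a dict with "color" (384x512x3 uint8, red, green, blue), "mtx" (3x3 intrinsics, pixels), "xyz" and "rotation" of the camera in the world. Camera axes: x right, y down, z forward; pixel columns grow to the right and rows downward; lengths in m; the calibration is good to about 2 mm. A picture is of the moment at which its call begins. There is no depth.
- robot.sign_off(): hands the job in, once; it reports no verdict.
Trained networks look in a picture, given as the dict that the camera call returned (one of the last four; its "shot" number tells which), for a name from the list of things; names that differ only in an ending like _2 or _b are one class to them, and where a whole thing is asked for, a point or a joint stands for the part that bears it (a point fixed in the world has none). Each returns a list of dicts, best first, with "p" (0 to 1); they miss things now and then, are a little off and sometimes report something else, mostly with a low value. They report only what shows in the picture. A call takes as long as a camera call.
- nets.recognise(thing, picture): "rect" ([left, top, right, bottom] in pixels, round what is visible of it).
The state is a dict: "clock": time; "joints": joint angles; "dq": joint speeds; "tau": joint torques, N m; "eef_pos": TCP position; "eef_rot": TCP orientation; "wrist_force": force on the tool from outside, world axes, zero at the start; "torque": the same for the moment, N m; "width": finger opening in m.
Only numpy, scipy, OpenCV 4.12 (cv2) and the standard library are available. Lean on these libraries where they do the work, as an engineer would, in place of code of your own. Each camera call takes 0.05 s, during which the arm holds its last target. There are 200 camera calls.

### The job

Push the grey cover of the valve box back, away from the robot, all the way on to the housing behind it so that the valve bay lies open, then push the lever with the white band (the red one) clockwise, seen from above, until it is fully shut across its pipe. Do it by pushing only: the cover must keep sliding on the box and not be lifted or tipped, and the blue lever and the things standing about must be left where they are.

Things in the scene. Friction and masses are not known exactly. Their poses are not given: they have to be found in the camera images.
- valve_box: Cream valve box fixed to the bench, 280 (x) by 296 mm (y). Origin under its centre on the bench; x points from front (robot side) to back, y to its left, z up. Front half: open valve bay (inside x -132 to 0, y +-128 mm, floor z 8). Back half: closed housing, flat top z 85 mm, level with the bay's rim. Wine-red side guides (inner faces y +-140) and back stop (face at x 145) rise 10 mm above that.
- cover_rib (a point): Centre of the black rib on the cover (100 mm above the bench, axes as the cover). Rib: upright, amid the plate, 12 mm (x) by 110 mm (y), z 90 to 110 mm above the bench; it starts 58 to 70 mm before the box origin (box -x). With the cover against the back stop this point lies at about box x = +76 mm.
- cover: Grey loose plate, 138 mm (x) by 274 mm (y) by 5 mm, about 0.35 kg, lying on the rim of the valve box between the guides and hiding the bay. Origin at the centre of its underside (z 85 mm), axes as the box. Pushed at its rib along box +x it slides on to the top of the housing, with roughly 2 to 4 N; nothing holds it down.
- red_handle (a joint): Angle of the red lever with a white band, in the bay: 0 = open (points to the front, box -x, in line with its pipe), growing as it turns clockwise seen from above, to its stop at 1.571 = shut (points to the box's left, +y, across its pipe). Starts at 0 to 0.3. It stays where it is left; turning takes about 2 to 3 N at its grip point.
- red_pivot (a point): On the red lever's upright axis, half-way up the lever (70 mm above the bench), box x -35, y +45 or -65 mm (either valve may be the red one); axes as the box. Lever 14 mm wide, 12 thick (z 64 to 76), reaching 75 mm from the axis, hub 24 mm across. Below: brass valve body 36 x 26 mm (top z 46), 14 mm spindle, and a steel pipe along box x (16 mm across, top z 38).
- red_grip (a point): Point on the red lever's centre line, 55 mm out from its axis, half-way up (70 mm above the bench).
- blue_handle (a joint): Angle of the blue lever, as for the red one; starts at 0 to 0.15 (open), to be left so.
- blue_grip (a point): Point on the blue lever's centre line, 55 mm out from its axis, at 70 mm above the bench. Same shape as the red one; its axis is 110 mm from the red one's, along box y.
- media_bottle: Bystander: clear glass bottle with a blue cap, 72 mm across, 150 mm high; origin at the centre of its underside.
- amber_bottle: Bystander: amber glass bottle with a red cap, 60 mm across, 130 mm high; origin at the centre of its underside.
- white_jar: Bystander: white plastic jar, 48 mm across, 50 mm high, close to the box's left (+y) side; origin at the centre of its underside.
- beaker: Bystander: open glass beaker, 68 mm across, 85 mm high; origin at the centre of its underside.
- tip_box: Bystander: orange closed box, 120 x 80 x 55 mm; origin at the centre of its underside.
- spanner: Bystander: steel open-ended spanner, 150 mm long, lying flat close to the box's right (-y) side; origin at the middle of its length.

How it is judged:
By the outcome, as a careful person would: the job done as asked, in the order asked, and still so for the second after the job is handed in, with the robot touching nothing.
It also fails if it takes over 48 s, if anything falls off the work surface, if the arm or the gripper's body presses on something with over 40 N, if the wrist force passes 120 N, or if a joint passes its speed limit or range.

## Working session

There is one attempt and no reset: what is moved stays moved. The work goes in short steps, Python scripts to look and compute and a tool call to move; the robot and the scene stay as the last step left them, time stands still between calls to the robot, and variables do not carry over. Pictures are saved under pics/ and viewed, about 8 in all and at most 12, crops included, and the job is handed in when it is done.

Besides the shell and the picture viewer there is one more tool, called after "Call:" as name([rows], argument=value, ...), one row to a line, values as JSON. drive_tool: Moves the arm, as the interface text tells. Its arguments: {"type":"object","properties":{"commands":{"type":"array","items":{"type":"object","properties":{"dx":{"type":"number"},"dy":{"type":"number"},"dz":{"type":"number"},"ax":{"type":"number"},"ay":{"type":"number"},"az":{"type":"number"},"hand":{"type":"number"}}}}},"required":["commands"]}

```bash
mkdir -p pics; ls
cat > h.py <<'E'
import numpy as np, cv2
from cell import status, optics, robot, nets
def snap(n,f=None):
    p=optics.read_camera(n)
    if f: cv2.imwrite('pics/'+f,p['color'][:,:,::-1])
    return p
def onplane(p,uv,z):
    uv=np.atleast_2d(uv).astype(float); K=np.array(p['mtx'])
    d=np.c_[uv,np.ones(len(uv))]@np.linalg.inv(K).T@np.array(p['rotation']).T
    o=np.array(p['xyz']); return o+d*((z-o[2])/d[:,2:])
def proj(p,X):
    c=(np.atleast_2d(X)-np.array(p['xyz']))@np.array(p['rotation']); u=c@np.array(p['mtx']).T
    return u[:,:2]/u[:,2:]
E
python3 - <<'E'
from h import *
ims=[]
for n in ['top','scene']:
    p=snap(n,n+'0.png'); print(n,p['xyz'],np.round(p['rotation'],3).tolist(),np.round(p['mtx'],1).tolist())
    for t in ['valve_box','cover','cover_rib','media_bottle','amber_bottle','white_jar','beaker','tip_box','spanner']:
        r=nets.recognise(t,p)[:1]; print(t,[(np.round(x['rect']).tolist(),round(x['p'],2)) for x in r])
s=status.sense(); print(s)
E
```

```text
pics
top [ 0.36185768 -0.01822768  1.07799686] [-0.697, 0.712, -0.052, 0.069] [[363.6, 0.0, 253.1], [0.0, 363.6, 189.0], [0.0, 0.0, 1.0]]
valve_box []
cover [([214.0, 166.0, 319.0, 237.0], 0.83)]
cover_rib [([213.0, 169.0, 319.0, 236.0], 0.69)]
media_bottle [([84.0, 131.0, 122.0, 162.0], 0.63)]
amber_bottle [([393.0, 143.0, 425.0, 171.0], 0.9)]
white_jar [([189.0, 216.0, 209.0, 235.0], 0.66)]
beaker [([404.0, 224.0, 438.0, 248.0], 0.95)]
tip_box [([70.0, 210.0, 120.0, 253.0], 0.83)]
spanner [([313.0, 165.0, 339.0, 208.0], 0.64)]
scene [1.46242911 0.38104798 0.80339275] [0.485, 0.746, -0.38, -0.254] [[416.4, 0.0, 252.9], [0.0, 416.4, 186.8], [0.0, 0.0, 1.0]]
valve_box [([184.0, 155.0, 306.0, 255.0], 0.94)]
cover [([206.0, 160.0, 302.0, 198.0], 0.57)]
cover_rib [([204.0, 160.0, 299.0, 200.0], 0.64)]
media_bottle [([385.0, 244.0, 424.0, 301.0], 0.84)]
amber_bottle [([107.0, 156.0, 127.0, 194.0], 0.77)]
white_jar [([400.0, 205.0, 447.0, 247.0], 0.54)]
beaker [([146.0, 134.0, 166.0, 163.0], 0.68)]
tip_box [([398.0, 205.0, 446.0, 248.0], 0.68)]
spanner [([182.0, 182.0, 198.0, 207.0], 0.44)]
{'clock': 1.0, 'joints': array([ 1.06041354e+00,  2.99885925e-01,  1.52098549e+00, -3.22428319e-06,
        1.32069167e+00, -6.66357146e-02]), 'dq': array([-0.00025468, -0.00127056,  0.0003757 ,  0.00038185, -0.00027428,
        0.00043863]), 'tau': array([ 5.68941105e-04, -5.43358004e+01, -3.61971152e+01, -9.91364141e-05,
        8.62391917e-04, -3.91015101e-05]), 'eef_pos': array([0.23614941, 0.49671984, 0.25029445]), 'eef_rot': array([2.20057228e-01, 9.75486964e-01, 1.37251785e-05, 5.70282565e-06]), 'wrist_force': array([-0.4460448 , -0.54951881, -0.52464566]), 'torque': array([-0.05944065, -0.06888704,  0.03247766]), 'width': 0.08522919147362379}
```

Run:
```python
import cv2
t=cv2.imread('pics/top0.png')[90:270,170:360]; s=cv2.imread('pics/scene0.png')[130:270,160:320]
cv2.imwrite('pics/t1.png',cv2.resize(t,(634,600),interpolation=cv2.INTER_CUBIC))
cv2.imwrite('pics/s1.png',cv2.resize(s,(640,560),interpolation=cv2.INTER_CUBIC))
```

```text
(no output)
```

View pics/t1.png

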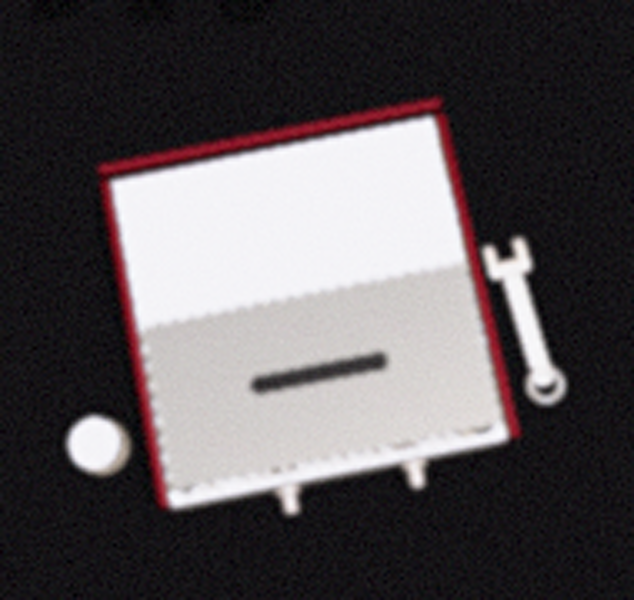

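View pics/s1.png

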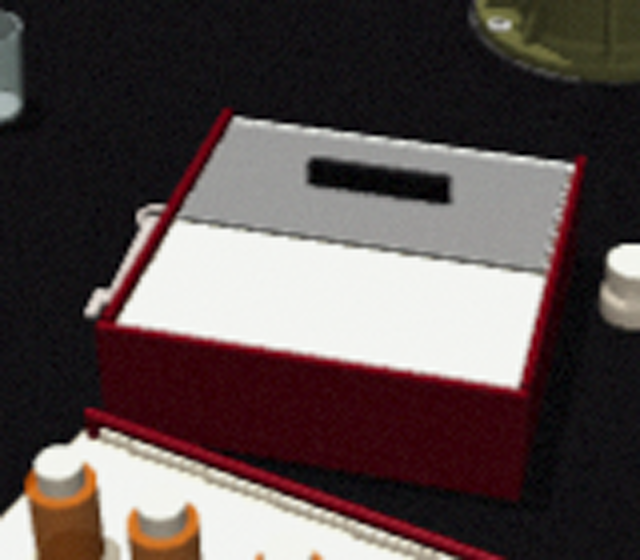

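```bash
sed -i "s/^def snap/from scipy.spatial.transform import Rotation as R\nfrom scipy.optimize import least_squares\ndef snap/; s/    if f: cv2/    p['rotation']=R.from_quat(p['rotation']).as_matrix() if np.size(p['rotation'])==4 else p['rotation']\n    if f: cv2/" h.py
python3 - <<'E'
from h import *
T=snap('top');S=snap('scene')
ft=lambda a:np.array(a)/[634/190,600/180]+[170,90]
fs=lambda a:np.array(a)/4.+[160,130]
print(onplane(T,ft([[110,180],[436,113],[170,508],[508,436]]),.085).round(4))
print(onplane(T,ft([[252,385],[386,360]]),.107).round(4))
tp=np.array([[145,140,85],[145,-140,85],[-140,140,85],[-140,-140,85]])/1e3
sp=np.array([[-140,140,85],[-140,-140,85]])/1e3
def f(v,w=0):
    x,y,a,r,z=v; c,s=np.cos(a),np.sin(a); M=np.array([[c,-s,0],[s,c,0],[0,0,1]]); W=lambda P:P@M.T+[x,y,z]
    e=[proj(T,W(tp))-ft([[110,180],[436,113],[170,508],[508,436]]),
       proj(S,W(sp))-fs([[575,162],[233,115]]),
       proj(T,W(np.array([[r,.055,.107],[r,-.055,.107]])))-ft([[252,385],[386,360]]),
       proj(S,W(np.array([[r+.006,-.055,.11],[r+.006,.055,.11]])))-fs([[309,160],[450,179]])]
    return np.vstack(e).ravel()
q=least_squares(f,[.45,0,.15,-.064,0]); print(q.x.round(4)); print(f(q.x).reshape(-1,2).round(2))
E
```

```text
[[ 0.6669  0.1454  0.085 ]
 [ 0.7191 -0.1338  0.085 ]
 [ 0.3889  0.0949  0.085 ]
 [ 0.4419 -0.1812  0.085 ]]
[[ 0.4854  0.0258  0.107 ]
 [ 0.5034 -0.0827  0.107 ]]
[ 0.5521 -0.0178  0.1779 -0.0589 -0.0023]
[[ 0.06 -0.83]
 [-1.45  0.14]
 [-0.01 -0.21]
 [-0.39  1.11]
 [-0.47 -0.25]
 [ 0.01 -0.14]
 [ 0.02  0.48]
 [-0.18 -0.02]
 [-1.02 -0.08]
 [-0.75  0.17]]
```

Call:
drive_tool([
  {"az": -0.156, "hand": 0},
  {"az": -0.156, "hand": 0},
  {"az": -0.156, "hand": 0},
  {"az": -0.156, "hand": 0},
  {"dx": -20, "dy": -50, "hand": 0},
  {"dx": -20, "dy": -50, "hand": 0},
  {"dx": -20, "dy": -50, "hand": 0},
  {"dx": -20, "dy": -50, "hand": 0},
  {"dx": -20, "dy": -50, "hand": 0},
  {"dx": -10, "dy": -50, "hand": 0},
])

```text
validation failed for argument at $.co...
```

```bash
cat >> h.py <<'E'
BX=np.array([.552,-.018]);YAW=.182
def st():
    s=status.sense(); d=s['eef_pos'][:2]-BX;c,q=np.cos(YAW),np.sin(YAW)
    m=R.from_quat(s['eef_rot']).as_matrix()
    print('t',round(s['clock'],2),'box',(np.array([c*d[0]+q*d[1],-q*d[0]+c*d[1],s['eef_pos'][2]])*1e3).round(1),'toolx',m[:,0].round(3),'yawerr',round(float(np.arctan2(-m[1,0],-m[0,0])-YAW),3),'z',m[:,2].round(3),'F',s['wrist_force'].round(2),'w',round(float(s['width']),4),'q',s['joints'].round(2))
E
python3 -c "
from h import *
st();print(robot.nose_length)"
```

```text
t 1.1 box [-217.5  563.4  250.3] toolx [-0.903  0.429 -0.   ] yawerr -0.626 z [ 0. -0. -1.] F [ 0.19 -0.18 -0.27] w 0.0854 q [ 1.06  0.3   1.52 -0.    1.32 -0.07]
0.019
```

Call:
drive_tool([
  {"dx": 0, "dy": 0, "dz": 0, "ax": 0, "ay": 0, "az": -0.156, "hand": 0},
  {"dx": 0, "dy": 0, "dz": 0, "ax": 0, "ay": 0, "az": -0.156, "hand": 0},
  {"dx": 0, "dy": 0, "dz": 0, "ax": 0, "ay": 0, "az": -0.156, "hand": 0},
  {"dx": 0, "dy": 0, "dz": 0, "ax": 0, "ay": 0, "az": -0.156, "hand": 0},
  {"dx": -20, "dy": -50, "dz": 0, "ax": 0, "ay": 0, "az": 0, "hand": 0},
  {"dx": -20, "dy": -50, "dz": 0, "ax": 0, "ay": 0, "az": 0, "hand": 0},
  {"dx": -20, "dy": -50, "dz": 0, "ax": 0, "ay": 0, "az": 0, "hand": 0},
  {"dx": -20, "dy": -50, "dz": 0, "ax": 0, "ay": 0, "az": 0, "hand": 0},
  {"dx": -20, "dy": -50, "dz": 0, "ax": 0, "ay": 0, "az": 0, "hand": 0},
  {"dx": -10, "dy": -50, "dz": 0, "ax": 0, "ay": 0, "az": 0, "hand": 0},
])

```text
clock: 2.35
eef_pos: [0.4074, 0.219, 0.2503]
eef_rot: [-0.103, 0.995, 0.0, 0.001]
wrist_force: [1.5, 0.2, 0.8]
width: 0.0002
```

```bash
python3 -c "
from h import *
st()"
```

```text
t 2.35 box [-99.3 259.2 250.3] toolx [-0.979 -0.206 -0.001] yawerr 0.025 z [ 0.001  0.001 -1.   ] F [1.47 0.21 0.78] w 0.0002 q [ 0.41  0.1   1.76  0.    1.28 -1.36]
```

Call:
drive_tool([
  {"dx": 0, "dy": -50, "dz": 0, "ax": 0, "ay": 0, "az": 0.025, "hand": 0},
  {"dx": 2, "dy": -50, "dz": 0, "ax": 0, "ay": 0, "az": 0, "hand": 0},
  {"dx": 2, "dy": -50, "dz": 0, "ax": 0, "ay": 0, "az": 0, "hand": 0},
  {"dx": 2, "dy": -50, "dz": 0, "ax": 0, "ay": 0, "az": 0, "hand": 0},
  {"dx": 2, "dy": -50, "dz": 0, "ax": 0, "ay": 0, "az": 0, "hand": 0},
  {"dx": 0, "dy": -9, "dz": 40, "ax": 0, "ay": 0, "az": 0, "hand": 0},
  {"dx": 0, "dy": 0, "dz": 40, "ax": 0, "ay": 0, "az": 0, "hand": 0},
  {"dx": 0, "dy": 0, "dz": 40, "ax": 0, "ay": 0, "az": 0, "hand": 0},
  {"dx": 0, "dy": 0, "dz": 0, "ax": 0, "ay": 0, "az": 0, "hand": 0},
])

```text
clock: 3.48
eef_pos: [0.4495, -0.0494, 0.129]
eef_rot: [-0.088, 0.996, -0.0, 0.003]
wrist_force: [0.1, 0.1, 1.3]
width: -0.0002
```

```bash
python3 -c "
from h import *
st()
t=snap('top')['color'][110:260,200:340];s=snap('scene')['color'][120:260,160:320]
w=snap('wrist')['color']
o=np.zeros((600,800,3),np.uint8);o[:300,:280]=cv2.resize(t,(280,300),interpolation=2);o[:420,280:760]=cv2.resize(s,(480,420),interpolation=2);o[400:,:266]=cv2.resize(w,(266,200))
cv2.imwrite('pics/a.png',o[:,:,::-1])"
```

```text
t 3.48 box [-106.5  -12.3  129. ] toolx [-0.985 -0.174 -0.006] yawerr -0.007 z [ 0.006 -0.    -1.   ] F [0.12 0.14 1.34] w -0.0002 q [-0.19  0.23  1.92  0.    0.98 -1.94]
```

View pics/a.png

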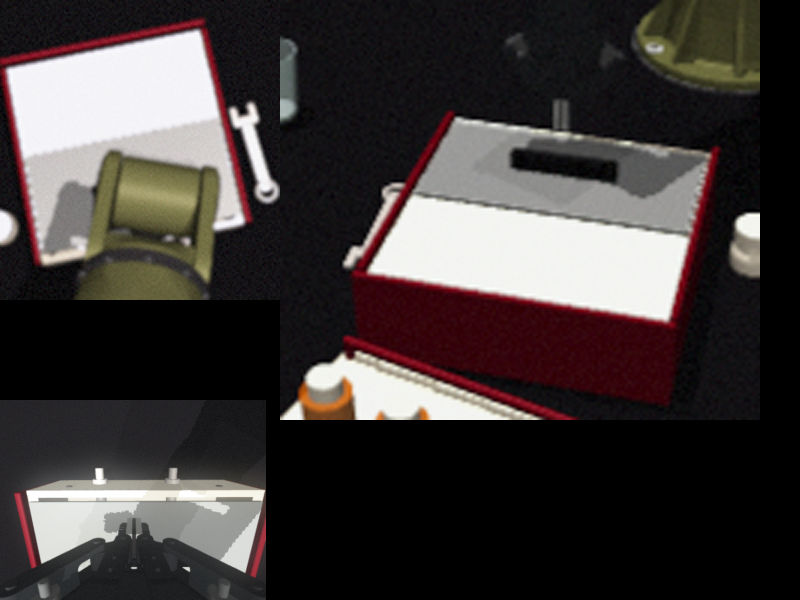

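Call:
drive_tool([
  {"dx": 0, "dy": 12, "dz": 0, "ax": 0, "ay": -0.006, "az": -0.007, "hand": 0},
  {"dx": 0, "dy": 0, "dz": 14, "ax": 0, "ay": 0, "az": 0, "hand": 0},
  {"dx": 0, "dy": 0, "dz": 0, "ax": 0, "ay": 0, "az": 0, "hand": 0},
  {"dx": -15, "dy": 0, "dz": 0, "ax": 0, "ay": 0, "az": 0, "hand": 0},
  {"dx": -10, "dy": 0, "dz": 0, "ax": 0, "ay": 0, "az": 0, "hand": 0},
  {"dx": -10, "dy": 0, "dz": 0, "ax": 0, "ay": 0, "az": 0, "hand": 0},
  {"dx": -10, "dy": 0, "dz": 0, "ax": 0, "ay": 0, "az": 0, "hand": 0},
  {"dx": -10, "dy": 0, "dz": 0, "ax": 0, "ay": 0, "az": 0, "hand": 0},
])

```text
clock: 4.62
eef_pos: [0.5082, -0.0262, 0.1214]
eef_rot: [-0.092, 0.996, -0.002, 0.011]
wrist_force: [-1.9, -1.0, -1.7]
width: 0.0002
```

```bash
python3 -c "
from h import *
st()"
```

```text
t 4.62 box [-4.450e+01 -1.000e-01  1.214e+02] toolx [-0.983 -0.183 -0.022] yawerr 0.002 z [ 0.023 -0.001 -1.   ] F [-1.93 -0.98 -1.67] w 0.0002 q [-0.12  0.35  1.78  0.    0.99 -1.88]
```

Call:
drive_tool([
  {"dx": 8, "dy": 0, "dz": 0, "ax": 0, "ay": 0.023, "az": 0, "hand": 0},
  {"dx": 0, "dy": 0, "dz": 8, "ax": 0, "ay": 0, "az": 0, "hand": 0},
  {"dx": 0, "dy": 0, "dz": 0, "ax": 0, "ay": 0, "az": 0, "hand": 0},
])

```text
clock: 5.0
eef_pos: [0.5003, -0.0277, 0.1126]
eef_rot: [-0.092, 0.996, -0.003, -0.001]
wrist_force: [1.1, -0.3, -0.0]
width: 0.0002
```

```bash
python3 -c "
from h import *
st()"
```

```text
t 5.0 box [-52.6  -0.2 112.6] toolx [-0.983 -0.183  0.002] yawerr 0.002 z [-0.001 -0.005 -1.   ] F [ 1.12 -0.31 -0.05] w 0.0002 q [-0.13  0.36  1.8  -0.01  0.99 -1.88]
```

Call:
drive_tool([
  {"dx": -12, "dy": 0, "dz": 0, "ax": 0, "ay": 0.001, "az": 0, "hand": 0},
  {"dx": -12, "dy": 0, "dz": 0.5, "ax": 0, "ay": 0.003, "az": 0, "hand": 0},
  {"dx": -12, "dy": 0, "dz": 0.5, "ax": 0, "ay": 0.003, "az": 0, "hand": 0},
  {"dx": -12, "dy": 0, "dz": 0.5, "ax": 0, "ay": 0.003, "az": 0, "hand": 0},
  {"dx": -12, "dy": 0, "dz": 0.5, "ax": 0, "ay": 0.003, "az": 0, "hand": 0},
])

```text
clock: 5.62
eef_pos: [0.5628, -0.0162, 0.1108]
eef_rot: [-0.092, 0.996, -0.003, -0.008]
wrist_force: [-4.2, -1.5, 3.2]
width: -0.0002
```

```bash
python3 -c "
from h import *
st()"
```

```text
t 5.62 box [ 11.   -0.2 110.8] toolx [-0.983 -0.182  0.017] yawerr 0.001 z [-0.015 -0.008 -1.   ] F [-4.25 -1.46  3.16] w -0.0002 q [-0.09  0.49  1.61 -0.01  1.06 -1.84]
```

Call:
drive_tool([
  {"dx": 0, "dy": 0, "dz": -3, "ax": 0, "ay": -0.015, "az": 0, "hand": 0},
  {"dx": -10, "dy": 0, "dz": 0, "ax": 0, "ay": 0, "az": 0, "hand": 0},
  {"dx": -10, "dy": 0, "dz": 0, "ax": 0, "ay": 0.001, "az": 0, "hand": 0},
  {"dx": -10, "dy": 0, "dz": 0, "ax": 0, "ay": 0.001, "az": 0, "hand": 0},
])

```text
clock: 6.12
eef_pos: [0.5946, -0.0102, 0.1139]
eef_rot: [-0.092, 0.996, -0.003, -0.001]
wrist_force: [-3.0, -0.5, 1.5]
width: -0.0
```

```bash
python3 -c "
from h import *
st()"
```

```text
t 6.12 box [ 43.3  -0.  113.9] toolx [-0.983 -0.183  0.003] yawerr 0.002 z [-0.002 -0.006 -1.   ] F [-2.95 -0.47  1.47] w -0.0 q [-0.08  0.54  1.52 -0.01  1.09 -1.83]
```

Call:
drive_tool([
  {"dx": -6, "dy": 0, "dz": 0, "ax": 0, "ay": 0, "az": 0, "hand": 0},
  {"dx": -6, "dy": 0, "dz": 0, "ax": 0, "ay": 0, "az": 0, "hand": 0},
  {"dx": -3, "dy": 0, "dz": 0, "ax": 0, "ay": 0, "az": 0, "hand": 0},
])

```text
clock: 6.5
eef_pos: [0.6106, -0.0072, 0.1138]
eef_rot: [-0.092, 0.996, -0.003, -0.001]
wrist_force: [-3.8, -0.7, 3.8]
width: -0.0004
```

```bash
python3 -c "
from h import *
st()
t=snap('top')['color'][110:260,200:340];s=snap('scene')['color'][120:260,160:320]
o=np.zeros((560,800,3),np.uint8);o[:300,:280]=cv2.resize(t,(280,300),interpolation=2);o[:420,280:760]=cv2.resize(s,(480,420),interpolation=2)
cv2.imwrite('pics/b.png',o[:,:,::-1])"
```

```text
t 6.5 box [ 59.6  -0.  113.8] toolx [-0.983 -0.183  0.003] yawerr 0.002 z [-0.002 -0.006 -1.   ] F [-3.76 -0.71  3.81] w -0.0004 q [-0.07  0.57  1.47 -0.01  1.1  -1.82]
```

View pics/b.png

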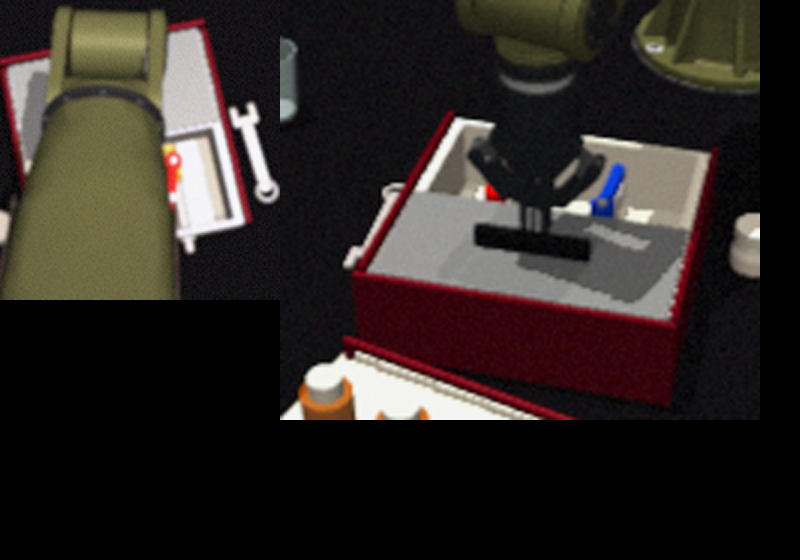

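Call:
drive_tool([
  {"dx": -2, "dy": 0, "dz": -0.5, "ax": 0, "ay": 0, "az": 0, "hand": 0},
  {"dx": -2, "dy": 0, "dz": 0, "ax": 0, "ay": 0, "az": 0, "hand": 0},
])

```text
clock: 6.85
eef_pos: [0.6134, -0.0066, 0.114]
eef_rot: [-0.092, 0.996, -0.003, -0.003]
wrist_force: [-24.5, -4.0, 14.6]
width: -0.0002
```

```bash
python3 -c "
from h import *
st()"
```

```text
t 6.85 box [6.24e+01 1.00e-01 1.14e+02] toolx [-0.983 -0.183  0.007] yawerr 0.002 z [-0.006 -0.006 -1.   ] F [-24.5   -4.04  14.56] w -0.0002 q [-0.07  0.58  1.46 -0.01  1.11 -1.82]
```

Call:
drive_tool([
  {"dx": 4, "dy": 0, "dz": 0, "ax": 0, "ay": 0, "az": 0, "hand": 0},
  {"dx": 10, "dy": 0, "dz": 0, "ax": 0, "ay": -0.004, "az": 0, "hand": 0},
  {"dx": 0, "dy": 0, "dz": -40, "ax": 0, "ay": 0, "az": 0, "hand": 0},
  {"dx": 20, "dy": 0, "dz": -50, "ax": 0, "ay": 0, "az": 0, "hand": 0},
  {"dx": 40, "dy": 0, "dz": -50, "ax": 0, "ay": 0, "az": 0, "hand": 0},
  {"dx": 50, "dy": 0, "dz": 0, "ax": 0, "ay": 0, "az": 0, "hand": 0},
  {"dx": 0, "dy": 0, "dz": 0, "ax": 0, "ay": 0, "az": 0, "hand": 0},
])

```text
clock: 7.72
eef_pos: [0.4873, -0.029, 0.2564]
eef_rot: [-0.092, 0.996, -0.003, 0.001]
wrist_force: [0.1, -0.3, 0.6]
width: -0.0004
```

```bash
python3 -c "
from h import *
st()
w=snap('wrist','w2.png');np.savez('w2.npz',**{k:w[k] for k in('mtx','xyz','rotation')})
s=snap('scene','s2.png')
for p in(w,s):
  for n in('red_handle','blue_handle','cover','cover_rib'):
    print(n,[(np.round(x['rect']).tolist(),round(x['p'],2)) for x in nets.recognise(n,p)[:2]])
B=lambda x,y,z:np.array([BX[0]+np.cos(YAW)*x-np.sin(YAW)*y,BX[1]+np.sin(YAW)*x+np.cos(YAW)*y,z])
print(proj(w,[B(-.035,-.065,.076),B(-.035,.045,.076),B(-.11,-.065,.076),B(.145,.14,.085),B(.145,-.14,.085)]).round(0))
o=np.vstack([w['color']]);cv2.imwrite('pics/c.png',cv2.resize(o,(800,600),interpolation=2)[:,:,::-1])"
```

```text
t 7.72 box [-65.7   0.9 256.4] toolx [-0.983 -0.183 -0.001] yawerr 0.002 z [ 0.002 -0.005 -1.   ] F [ 0.12 -0.27  0.61] w -0.0004 q [-0.13  0.16  1.68 -0.01  1.3  -1.89]
red_handle [([189.0, 140.0, 225.0, 219.0], 0.78), ([106.0, 87.0, 412.0, 288.0], 0.69)]
blue_handle [([288.0, 137.0, 311.0, 222.0], 0.81)]
cover [([139.0, 243.0, 378.0, 331.0], 0.86), ([287.0, 137.0, 310.0, 221.0], 0.6)]
cover_rib [([137.0, 246.0, 378.0, 326.0], 0.87)]
red_handle [([227.0, 173.0, 245.0, 187.0], 0.44), ([263.0, 174.0, 273.0, 192.0], 0.17)]
blue_handle [([230.0, 172.0, 242.0, 187.0], 0.6), ([266.0, 173.0, 277.0, 191.0], 0.58)]
cover [([188.0, 184.0, 295.0, 225.0], 0.62), ([146.0, 132.0, 164.0, 159.0], 0.45)]
cover_rib []
[[201. 205.]
 [299. 205.]
 [197. 137.]
 [370. 344.]
 [147. 343.]]
```

View pics/c.png

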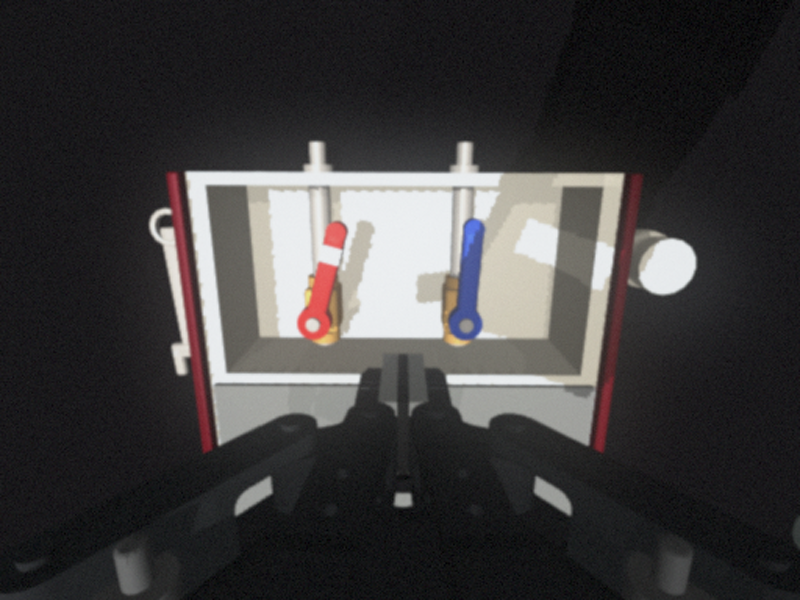

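Call:
drive_tool([
  {"dx": 9, "dy": -46, "dz": 0, "ax": -0.005, "ay": 0, "az": 0, "hand": 0},
  {"dx": 9, "dy": -46, "dz": 0, "ax": 0, "ay": 0, "az": 0, "hand": 0},
  {"dx": 0, "dy": 0, "dz": 0, "ax": 0, "ay": 0, "az": 0, "hand": 0},
  {"dx": 0, "dy": 0, "dz": 50, "ax": 0, "ay": 0, "az": 0, "hand": 0},
  {"dx": 0, "dy": 0, "dz": 50, "ax": 0, "ay": 0, "az": 0, "hand": 0},
  {"dx": 0, "dy": 0, "dz": 0, "ax": 0, "ay": 0, "az": 0, "hand": 0},
])

```text
clock: 8.98
eef_pos: [0.4902, -0.1233, 0.1535]
eef_rot: [-0.093, 0.996, 0.0, -0.0]
wrist_force: [-0.3, -0.5, -0.1]
width: -0.0001
```

```bash
python3 -c "
from h import *
st()"
```

```text
t 8.97 box [-79.8 -92.4 153.5] toolx [-0.983 -0.186  0.   ] yawerr 0.005 z [-0.  0. -1.] F [-0.27 -0.49 -0.06] w -0.0001 q [-0.32  0.31  1.75  0.    1.08 -2.08]
```

Call:
drive_tool([
  {"dx": 4, "dy": 0, "dz": 25, "ax": 0, "ay": 0, "az": 0, "hand": 0},
  {"dx": 0, "dy": 0, "dz": 25, "ax": 0, "ay": 0, "az": 0, "hand": 0},
  {"dx": 0, "dy": 0, "dz": 22, "ax": 0, "ay": 0, "az": 0, "hand": 0},
  {"dx": 0, "dy": 0, "dz": 0, "ax": 0, "ay": 0, "az": 0, "hand": 0},
])

```text
clock: 9.48
eef_pos: [0.4909, -0.1233, 0.0882]
eef_rot: [-0.094, 0.996, -0.002, 0.004]
wrist_force: [-0.8, 0.6, 0.6]
width: 0.0
```

```bash
python3 -c "
from h import *
st()
w=snap('wrist')['color'];s=snap('scene')['color'][120:220,190:310]
o=np.zeros((600,800,3),np.uint8);o[:300,:400]=cv2.resize(w,(400,300));o[:300,400:760]=cv2.resize(s,(360,300),interpolation=2)
cv2.imwrite('pics/d.png',o[:300,:,::-1])"
```

```text
t 9.47 box [-79.2 -92.5  88.2] toolx [-0.982 -0.188 -0.008] yawerr 0.007 z [ 0.009 -0.002 -1.   ] F [-0.78  0.63  0.62] w 0.0 q [-0.32  0.4   1.8   0.    0.93 -2.08]
```

View pics/d.png

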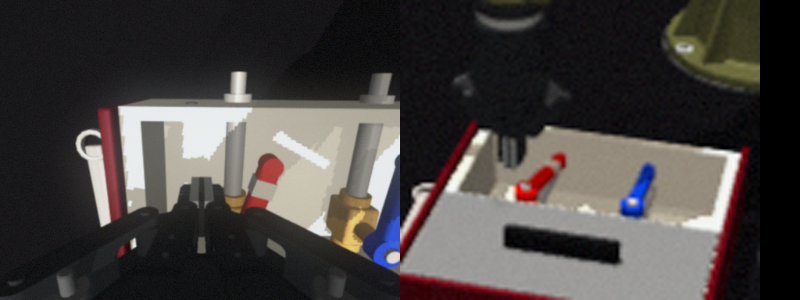

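Call:
drive_tool([
  {"dx": 5, "dy": 0, "dz": 8, "ax": 0, "ay": 0.009, "az": 0, "hand": 0},
  {"dx": 0, "dy": 8, "dz": 2, "ax": 0, "ay": 0, "az": 0, "hand": 0},
  {"dx": 0, "dy": 8, "dz": 0, "ax": 0, "ay": 0, "az": 0, "hand": 0},
  {"dx": 1, "dy": 8, "dz": 0, "ax": 0, "ay": 0, "az": 0, "hand": 0},
])

```text
clock: 10.07
eef_pos: [0.4819, -0.1003, 0.0813]
eef_rot: [-0.094, 0.996, -0.004, 0.003]
wrist_force: [1.5, -3.8, -0.5]
width: -0.0003
```

```bash
python3 -c "
from h import *
st()"
```

```text
t 10.07 box [-83.8 -68.2  81.3] toolx [-0.982 -0.187 -0.005] yawerr 0.006 z [ 0.006 -0.007 -1.   ] F [ 1.45 -3.76 -0.51] w -0.0003 q [-0.28  0.39  1.84 -0.01  0.9  -2.03]
```

Call:
drive_tool([
  {"dx": 2, "dy": 8, "dz": 1, "ax": 0, "ay": 0.005, "az": 0, "hand": 0},
  {"dx": -2, "dy": 10, "dz": 0, "ax": 0, "ay": 0, "az": 0, "hand": 0},
  {"dx": -5, "dy": 10, "dz": 0, "ax": -0.005, "ay": 0, "az": 0, "hand": 0},
  {"dx": -6, "dy": 7, "dz": 0, "ax": 0, "ay": 0, "az": 0, "hand": 0},
])

```text
clock: 10.58
eef_pos: [0.4861, -0.0614, 0.0803]
eef_rot: [-0.094, 0.996, -0.002, -0.0]
wrist_force: [-0.1, -3.5, -0.2]
width: -0.0001
```

```bash
python3 -c "
from h import *
st()"
```

```text
t 10.57 box [-72.6 -30.8  80.3] toolx [-0.982 -0.188  0.   ] yawerr 0.007 z [ 0.    -0.003 -1.   ] F [-0.14 -3.53 -0.23] w -0.0001 q [-0.2   0.39  1.84 -0.    0.91 -1.96]
```

Call:
drive_tool([
  {"dx": -6, "dy": 4, "dz": 0, "ax": 0, "ay": 0, "az": 0, "hand": 0},
  {"dx": -7, "dy": 4, "dz": 0, "ax": 0, "ay": 0, "az": 0, "hand": 0},
  {"dx": -4, "dy": 2, "dz": 0, "ax": 0, "ay": 0, "az": 0, "hand": 0},
])

```text
clock: 10.95
eef_pos: [0.5018, -0.047, 0.0799]
eef_rot: [-0.094, 0.996, -0.001, -0.001]
wrist_force: [-0.3, -1.6, -0.1]
width: 0.0003
```

```bash
python3 -c "
from h import *
st()
s=snap('scene')['color'][120:220,190:310];w=snap('wrist')['color']
o=np.zeros((300,800,3),np.uint8);o[:300,:400]=cv2.resize(w,(400,300));o[:300,400:760]=cv2.resize(s,(360,300),interpolation=2)
cv2.imwrite('pics/e.png',o[:,:,::-1])"
```

```text
t 10.95 box [-54.6 -19.5  79.9] toolx [-0.982 -0.188  0.002] yawerr 0.007 z [-0.001 -0.003 -1.   ] F [-0.29 -1.64 -0.07] w 0.0003 q [-0.16  0.42  1.8  -0.    0.92 -1.92]
```

View pics/e.png

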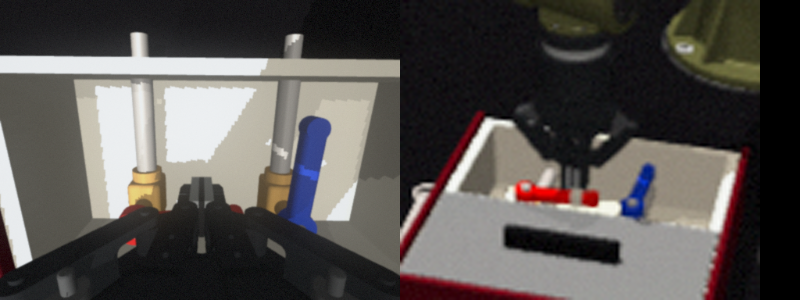

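Call:
drive_tool([
  {"dx": -4, "dy": 0, "dz": 0, "ax": 0, "ay": 0, "az": 0, "hand": 0},
  {"dx": -3, "dy": 0, "dz": 0, "ax": 0, "ay": 0, "az": 0, "hand": 0},
])

```text
clock: 11.3
eef_pos: [0.5071, -0.0456, 0.0794]
eef_rot: [-0.094, 0.996, -0.001, -0.003]
wrist_force: [-25.6, -5.3, 15.9]
width: -0.0
```

```bash
python3 -c "
from h import *
st()"
```

```text
t 11.3 box [-49.2 -19.   79.4] toolx [-0.982 -0.188  0.007] yawerr 0.007 z [-0.006 -0.002 -1.   ] F [-25.57  -5.34  15.91] w -0.0 q [-0.16  0.43  1.79 -0.    0.93 -1.92]
```

Stop reached (25 N). Back off, lift and move clear so I can check.

Call:
drive_tool([
  {"dx": 4, "dy": 0, "dz": 0, "ax": 0, "ay": 0, "az": 0, "hand": 0},
  {"dx": 10, "dy": 0, "dz": 0, "ax": 0, "ay": 0, "az": 0, "hand": 0},
  {"dx": 0, "dy": 0, "dz": 0, "ax": 0, "ay": -0.006, "az": 0, "hand": 0},
  {"dx": 0, "dy": 0, "dz": -45, "ax": 0, "ay": 0, "az": 0, "hand": 0},
  {"dx": 0, "dy": 0, "dz": -50, "ax": 0, "ay": 0, "az": 0, "hand": 0},
  {"dx": 0, "dy": 0, "dz": -60, "ax": 0, "ay": 0, "az": 0, "hand": 0},
  {"dx": 0, "dy": 20, "dz": -20, "ax": 0, "ay": 0, "az": 0, "hand": 0},
  {"dx": 0, "dy": 0, "dz": 0, "ax": 0, "ay": 0, "az": 0, "hand": 0},
])

```text
clock: 12.3
eef_pos: [0.4892, -0.0286, 0.2606]
eef_rot: [-0.094, 0.996, -0.0, 0.002]
wrist_force: [-0.3, -0.6, -0.0]
width: -0.0
```

```bash
python3 -c "
from h import *
st()
w=snap('wrist')
o=cv2.resize(w['color'],(800,600),interpolation=2)
cv2.imwrite('pics/f.png',o[:,:,::-1])"
```

```text
t 12.3 box [-63.7   1.  260.6] toolx [-0.982 -0.187 -0.004] yawerr 0.006 z [ 0.004 -0.    -1.   ] F [-0.32 -0.64 -0.02] w -0.0 q [-0.13  0.15  1.67  0.    1.31 -1.89]
```

View pics/f.png

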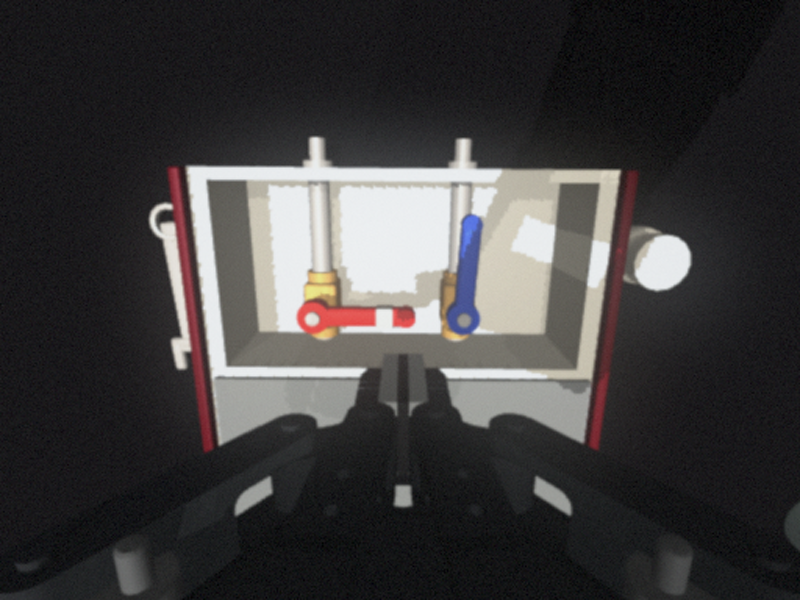

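```bash
python3 -c "
from h import *
s=snap('scene')['color'][110:280,150:330]
cv2.imwrite('pics/g.png',cv2.resize(s,(635,600),interpolation=2)[:,:,::-1])"
```

```text
(no output)
```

View pics/g.png

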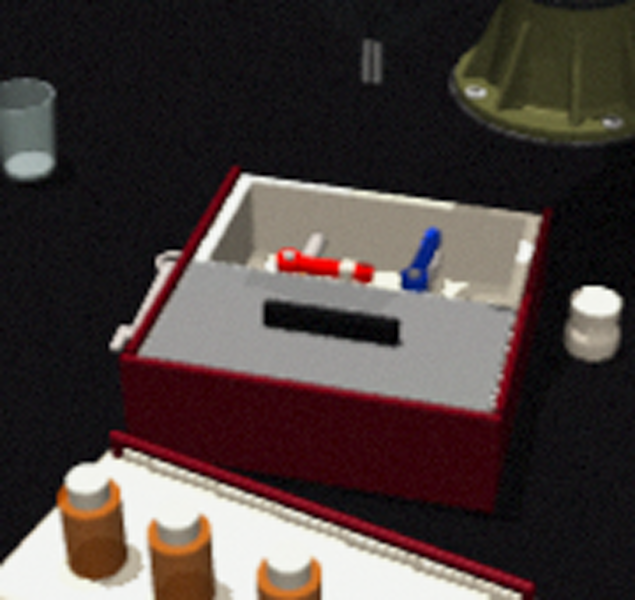

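The cover lies flat against the back stop (no gap at the red rail). The red lever lies across its pipe, and the blue lever, jar and spanner look unchanged.

```bash
python3 -c "
from h import *
print(robot.sign_off())"
```

```text
the job is handed in; nothing more can be done
None
```

I pushed the cover back on to the housing, then turned the red lever clockwise until it was shut, and handed the job in at about 12.4 s. Both moves were done by pushing with the closed fingers.

- **Cover:** I pushed it at its rib until it met the back stop, where the wrist force rose to about 25 N. The final picture shows it lying flat with no gap at the back rail.
- **Red lever:** I pushed it until it met its stop, again at about 25 N. The last wrist picture shows it square across its pipe.
- **Blue lever and nearby things:** The blue lever, jar and spanner look the same before and after. I did not check the bottles, beaker and tip box again one by one, but the arm never came near them.
- **Checks that disagreed:**
  - During the pushes the tool drifted by up to 0.02 rad in tilt and about 8 mm in height, and I corrected it on the way.
  - The fit put the box about 2 mm lower than the stated heights, which is within the camera calibration.
  - The fingers made contact about 3 mm later than I expected because they are thinner than I assumed. Both end stops agreed on that thickness.

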